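# Stand a facade louvre sample on its heavy end on the display board

## Robot

A 7-joint arm with a two-finger parallel gripper is mounted at the origin on the work surface. World frame = base frame: x ahead of the robot, y to its left, z up, the work surface at z = 0. Lengths are in m, angles in rad, forces in N, time in s.
With the tool pointing down it reaches from about 0.4 to 0.85 m from the base axis. Payload 10.4 kg.
Tool frame: the origin (TCP) lies between the finger pads; the fingertips stand 22 mm ahead of it and the grasp point (between the pads) lies 3 mm ahead of it (r.nose_length is the distance from the TCP to the fingertips, in m); z points along the fingers, y is the line along which they close (so a half turn about z gives the same grasp; the last joint's range is limited). The gripper opens to 87 mm and grips with 3 to 60 N. Pads are 19 mm wide; open, the fingers measure 117 mm over their backs; the gripper's body (75 mm by 190 mm) begins 51 mm behind the grasp point.
Start: joints at [1.079, 0.332, -0.065, 1.46, 0.022, 1.35, -0.088], TCP at [0.282, -0.558, 0.245] pointing down, gripper open.
Joint ranges: [-2.6, 2.6], [-0.5, 2.12], [-1.47, 1.34], [0.16, 2.42], [-1.27, 4.41], [0.06, 2.06], [-2.6, 2.6]. Speed limits (rad/s): [2.22, 2.22, 2.79, 2.79, 3.14, 3.14, 3.14].

## Interface

Orientations are given as a unit quaternion [x, y, z, w].
In Python, from bench import readout, cams, r gives the robot as it stands. The module is installed in compiled form; this text tells all that it offers.
- The arm moves only by the tool step_arm, never from a script. Its argument "deltas" is a list that holds one entry, the list of rows, each a list of 7 numbers: the turn, a rotation vector about the tool's x, y, z in rad, then the shift along the tool's x, y, z in m, then the opening in per cent of the stroke, from 0 (shut) to 100 (fully open). A call has 1 to 20 rows; each row is the pose to reach, as a shift and turn from the pose commanded when the call began, along the tool's axes at that moment; what a row does not reach only later rows make up. A row lasts 1/8 s, in which the tool goes at most 62.5 mm and 10.7 degrees, less where a joint would pass 70% of its speed; a pose out of reach is approached as far as the arm can. A call with a gripper value outside its range is refused whole. The fingers move at their own pace and stop on an object; "squeeze" is the grip in N (left out, the last holds). Time passes only in rows, so rows that repeat a pose let the fingers close. It gives the time, the measured TCP pose, the force, the opening and the grip force at its end, in the units of the state.
- readout.read_state(): the state, without advancing time (a new reading comes with each control period).
- cams.camera(name): name is "scene" or "top"; returns a dict with "img" (420x560x3 uint8, red, green, blue), "fx", "fy", "cx", "cy" (pixels), "k1" (the pictures are not rectified: a ray, as slopes to the right and down, at radius r is drawn at 1 + k1 r^2 times it, then the intrinsics apply), "origin" and "rotation" of the camera in the world. Camera axes: x right, y up, looking along -z (the intrinsics and any distortion apply to the point x, -y, -z); pixel columns grow to the right and rows downward; lengths in m; the calibration is good to about 2 mm. A picture is of the moment at which its call begins. There is no depth.
- r.close_job(): hands the job in; it is judged then, once.
The state is a dict: "time": time; "joint_positions": joint angles; "joint_vel": joint speeds; "joint_torque": joint torques, N m; "ee_pos": TCP position; "eef_rot": TCP orientation; "ft_force": force on the tool from outside, world axes, zero at the start; "torque": the same for the moment, N m; "width": finger opening in m; "grip_force": force on a finger pad.
Only numpy, scipy, OpenCV 4.12 (cv2) and the standard library are available. Lean on these libraries where they do the work, as an engineer would, in place of code of your own. Each camera call takes 0.05 s, during which the arm holds its last target. There are 200 camera calls.

## Task

The green louvre sample lying on the table has a steel fixing block hidden in one of its two identical ends: balance it in the grip to find which end is heavy, then stand it upright, heavy end down, on the empty round pad of the grey display board and let go. Its feet are domed, so it stays up only on the heavy end; set it down gently, never let it fall or topple, and leave the other samples on the board as they are.

Things in the scene. Friction and masses are not known exactly. Their poses are not given: they have to be found in the camera images.
- sample_mid (a point): Centre of the sample: dark green glazed square clay tube along x, 44 x 44 x 170 mm, a domed black foot (36 mm wide, 4 mm proud, crown radius 78 mm) on each end: 178 mm overall. Starts lying on a long face. 0.6 to 0.8 kg; a steel block shut inside one end, +x or -x at random, unseen, puts the centre of mass 27 to 36 mm from the middle. On the light end it topples within 2 s of letting go.
- pad (a point): Centre of the empty round pad (pale felt, 68 mm wide, flush), where the sample is to stand, on the top of a slate-grey display board fixed to the table: 270 (x) x 320 (y) mm, its top 12 mm above the table. z up; x, y are the board's axes; the board's centre is 60 mm to +x and 65 mm to +y of the pad.
- neighbour_mid (a point): Centre of the neighbouring sample, brick red, same shape and size, standing loose on its heavy end on the other round pad, 130 mm to the board's +y side of the empty one; easily knocked over. Its x axis is vertical.
- tile_a_mid (a point): Centre of a loose light-green glazed tile, 200 mm (its y) x 50 mm (its x), 11 mm thick, lying on the board behind the pads.
- tile_b_mid (a point): Centre of a loose blue-green glazed tile of the same size, lying on the board behind the first.

How it is judged:
At the end, for the whole second after the job is handed in: The green sample stands free on its heavy end on the pad: long axis within 7 degrees of vertical, centre within 25 mm of the pad's centre seen from above, foot on the board, at most rocking slightly; the neighbour still stands, and it and both tiles lie within 20 mm of their starts (angle between the x axis of sample_mid and the z axis of pad, either way round below 0.12 rad and horizontal distance between sample_mid and pad below 0.025 m and z of sample_mid in the frame of pad between 0.083 and 0.095 m and linear speed of sample below 0.06 m/s and angular speed of sample below 0.6 rad/s and angle between the x axis of neighbour_mid and the z axis of pad, either way round below 0.15 rad and distance of each of neighbour_mid, tile_a_mid, tile_b_mid from where it was at the start of the episode below 0.02 m); the robot touches nothing.
It fails at once if the green sample falls or topples (it turns faster than 7 rad/s) (angular speed of sample above 7 rad/s).
It fails at once if the green sample is banged down on the display board (more than 50 N) (contact force between sample and board above 50 N).
It fails at once if the red neighbour is knocked over (angle between the x axis of neighbour_mid and the z axis of pad, either way round above 0.5 rad).
It fails at once if the neighbour or a tile is pushed more than 30 mm (distance of any of neighbour_mid, tile_a_mid, tile_b_mid from where it was at the start of the episode above 0.03 m).
It also fails if it takes over 72 s, if anything falls off the work surface, if the arm or the gripper's body presses on something with over 40 N, if the wrist force passes 120 N, or if a joint passes its speed limit or range.

## Working session

There is one attempt and no reset: what is moved stays moved. The work goes in short steps, Python scripts to look and compute and a tool call to move; the robot and the scene stay as the last step left them, time stands still between calls to the robot, and variables do not carry over. Pictures are saved under pics/ and viewed, at most 10 in all, crops included, and the job is handed in when it is done.

Besides the shell and the picture viewer there is one more tool, called after "Emit:" in YAML: its name, and indented under it one key for each argument. step_arm: Moves the arm, as the interface text tells. Its arguments: {"type":"object","properties":{"deltas":{"type":"array"},"squeeze":{"type":"number"}},"required":["deltas"]}

```bash
mkdir -p pics; python3 - <<'E'
from bench import readout, cams, r
import cv2, numpy as np
s=readout.read_state(); print({k:np.round(v,3).tolist() for k,v in s.items()}, r.nose_length)
for n in("scene","top"):
    c=cams.camera(n); cv2.imwrite(f"pics/{n}0.png",c["img"][:,:,::-1])
    print(n,[np.round(c[k],3).tolist() for k in("fx","fy","cx","cy","k1","origin","rotation")])
E
```

```text
{'time': 0.0, 'joint_positions': [1.079, 0.333, -0.065, 1.461, 0.022, 1.35, -0.088], 'joint_vel': [0.001, 0.001, 0.0, -0.001, 0.0, -0.002, 0.0], 'joint_torque': [-0.001, -62.326, 0.024, -38.99, -0.061, 0.04, 0.0], 'ee_pos': [0.282, -0.557, 0.244], 'eef_rot': [0.973, 0.232, -0.0, -0.001], 'ft_force': [0.639, -0.184, -0.805], 'torque': [-0.032, 0.01, -0.034], 'grip_force': 0.0, 'width': 0.087} 0.022
scene [531.825, 531.825, 276.427, 209.356, 0.037, [1.239, 0.298, 0.78], [0.212, 0.329, 0.772, 0.501]]
top [472.969, 472.969, 278.646, 218.441, -0.079, [0.482, 0.003, 1.136], [0.047, -0.044, -0.703, 0.708]]
```

View pics/scene0.png

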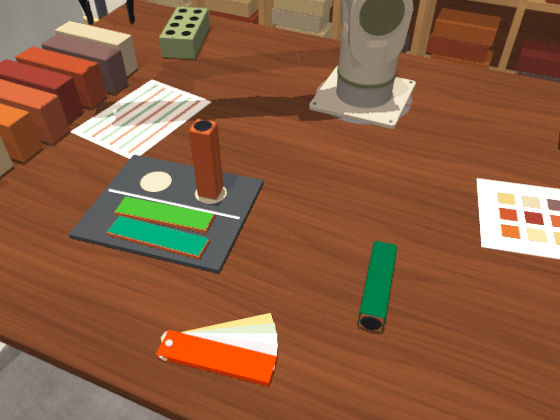

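View pics/top0.png

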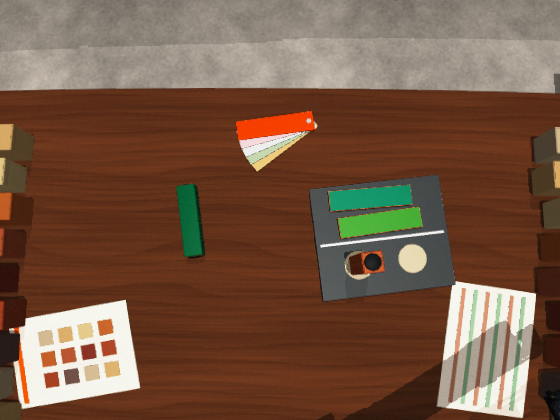

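The top view has world +x up and +y left. The green sample is at about (190,221), the empty pad at (412,258), the red neighbour at about (365,263), and the tiles are above the white line on the board. Next I'll measure these positions.

```bash
cat > h.py <<'E'
import numpy as np, cv2
from bench import readout, cams, r
from scipy.spatial.transform import Rotation as R
def cast(c,px,z):
    K=np.array([[c["fx"],0,c["cx"]],[0,c["fy"],c["cy"]],[0,0,1.]])
    u=cv2.undistortPoints(np.array(px,float).reshape(-1,1,2),K,np.array([c["k1"],0,0,0,0.])).reshape(-1,2)
    q=np.array(c["rotation"],float)
    M=R.from_quat(q).as_matrix() if q.size==4 else q
    d=np.c_[u[:,0],-u[:,1],-np.ones(len(u))]@M.T
    o=np.array(c["origin"]); t=(z-o[2])/d[:,2]
    return o+d*t[:,None]
def blob(img,lo,hi,box=None):
    h=cv2.cvtColor(img,cv2.COLOR_RGB2HSV); m=cv2.inRange(h,lo,hi)
    if box:
        k=np.zeros_like(m); x0,y0,x1,y1=box; k[y0:y1,x0:x1]=1; m=m*k
    cs,_=cv2.findContours(m,cv2.RETR_EXTERNAL,cv2.CHAIN_APPROX_NONE)
    return max(cs,key=cv2.contourArea)
E
python3 - <<'E'
from h import *
c=cams.camera("top"); im=c["img"]
h=cv2.cvtColor(im,cv2.COLOR_RGB2HSV)
for p in[(190,220),(412,258),(330,270),(370,198),(380,222),(358,258),(180,187)]: print(p,h[p[1],p[0]])
g=blob(im,(50,100,40),(95,255,255),(165,170,220,270))
rc=cv2.minAreaRect(g); P=cast(c,cv2.boxPoints(rc),0.044); print("sample rect",rc,P.round(4).tolist(),P.mean(0))
p=blob(im,(10,20,150),(40,140,255),(390,235,440,280))
q=cast(c,p.reshape(-1,2),0.012)[:,:2].astype(np.float32); print("pad",cv2.fitEllipse(q*1000), cv2.minEnclosingCircle(q))
b=blob(im,(85,20,30),(125,120,130),(300,165,465,310)); rb=cv2.minAreaRect(cv2.convexHull(b))
B=cast(c,cv2.boxPoints(rb),0.012); print("board",rb,B.round(4).tolist(),B.mean(0))
# scene view of sample and pad
c=cams.camera("scene"); im=c["img"]
p=blob(im,(10,20,130),(40,150,255),(135,168,178,196))
q=cast(c,p.reshape(-1,2),0.012)[:,:2].astype(np.float32); print("pad scene",cv2.fitEllipse(q*1000))
g=blob(im,(50,100,40),(95,255,255),(340,220,420,340)); print(cv2.minAreaRect(g)); 
a=cv2.approxPolyDP(g,4,True).reshape(-1,2); print(a.tolist(),cast(c,a,0.044).round(3).tolist())
E
```

```text
(190, 220) [ 75 230 104]
(412, 258) [ 22  57 232]
(330, 270) [95 17 92]
(370, 198) [ 80 218 151]
(380, 222) [ 55 170 181]
(358, 258) [  7 201  66]
(180, 187) [ 75 250  96]
sample rect ((189.3170623779297, 219.85365295410156), (71.55963134765625, 18.99422264099121), 83.6598129272461) [[0.7006, 0.2511, 0.044], [0.7058, 0.2064, 0.044], [0.5384, 0.1831, 0.044], [0.5332, 0.2269, 0.044]] [0.61950069 0.21689183 0.044     ]
pad ((534.2344970703125, -310.58984375), (66.4884033203125, 66.83154296875), 179.30126953125) ((0.5344510078430176, -0.3105233609676361), 0.03450395539402962)
board ((424.9846496582031, 203.7230987548828), (29.272192001342773, 6.2017364501953125), 60.2551155090332) [[0.6928, -0.3224, 0.012], [0.7005, -0.3359, 0.012], [0.6384, -0.3694, 0.012], [0.6308, -0.3559, 0.012]] [ 0.66564767 -0.34591886  0.012     ]
pad scene ((537.6121215820312, -308.3310546875), (67.67626190185547, 68.7637939453125), 152.08514404296875)
((377.8243103027344, 281.0540466308594), (26.303836822509766, 79.07591247558594), 9.462322235107422)
[[374, 241], [359, 318], [362, 312], [383, 317], [384, 322], [396, 245]] [[0.546, 0.187, 0.044], [0.722, 0.214, 0.044], [0.709, 0.215, 0.044], [0.704, 0.249, 0.044], [0.713, 0.253, 0.044], [0.54, 0.228, 0.044]]
```

```bash
cat >> h.py <<'E'
def pose(az,tilt=0):
    """tool down, tool x at azimuth az (deg), then turned about tool y by tilt (deg)"""
    a=np.radians(az); x=np.array([np.cos(a),np.sin(a),0]); z=np.array([0,0,-1.]); y=np.cross(z,x)
    return R.from_matrix(np.c_[x,y,z])*R.from_euler('y',tilt,degrees=True)
def go(p,rot,frm=None):
    if frm is None:
        s=readout.read_state(); frm=(np.array(s["ee_pos"]),R.from_quat(s["eef_rot"]))
    d=frm[1].inv().apply(np.array(p)-frm[0]); v=(frm[1].inv()*rot).as_rotvec()
    print("turn",v.round(3),"shift",d.round(4)); return (np.array(p),rot)
E
python3 - <<'E'
from h import *
go([.62,.217,.25],pose(8))
E
```

```text
turn [-0.001  0.     0.329] shift [ 0.6512 -0.5382 -0.0055]
```

Emit:
step_arm:
  deltas:
    - [[0,0,0.329,0.651,-0.538,-0.0055,100],[0,0,0.329,0.651,-0.538,-0.0055,100],[0,0,0.329,0.651,-0.538,-0.0055,100],[0,0,0.329,0.651,-0.538,-0.0055,100],[0,0,0.329,0.651,-0.538,-0.0055,100],[0,0,0.329,0.651,-0.538,-0.0055,100],[0,0,0.329,0.651,-0.538,-0.0055,100],[0,0,0.329,0.651,-0.538,-0.0055,100],[0,0,0.329,0.651,-0.538,-0.0055,100],[0,0,0.329,0.651,-0.538,-0.0055,100],[0,0,0.329,0.651,-0.538,-0.0055,100],[0,0,0.329,0.651,-0.538,-0.0055,100],[0,0,0.329,0.651,-0.538,-0.0055,100],[0,0,0.329,0.651,-0.538,-0.0055,100],[0,0,0.329,0.651,-0.538,-0.0055,100],[0,0,0.329,0.651,-0.538,-0.0055,100],[0,0,0.329,0.651,-0.538,-0.0055,100],[0,0,0.329,0.651,-0.538,-0.0055,100]]
  squeeze: 40

```text
time: 2.45
ee_pos: [0.6202, 0.2153, 0.2504]
eef_rot: [0.998, 0.069, 0.0, 0.0]
ft_force: [0.4, -0.6, 0.7]
width: 0.0872
grip_force: 0.0
```

Emit:
step_arm:
  deltas:
    - [[0,0,0,0,0.001,0.06,100],[0,0,0,0,0.001,0.12,100],[0,0,0,0,0.001,0.17,100],[0,0,0,0,0.001,0.205,100],[0,0,0,0,0.001,0.222,100],[0,0,0,0,0.001,0.222,100],[0,0,0,0,0.001,0.222,0],[0,0,0,0,0.001,0.222,0],[0,0,0,0,0.001,0.222,0],[0,0,0,0,0.001,0.222,0],[0,0,0,0,0.001,0.222,0],[0,0,0,0,0.001,0.222,0],[0,0,0,0,0.001,0.222,0],[0,0,0,0,0.001,0.222,0]]
  squeeze: 60

```text
time: 4.2
ee_pos: [0.6202, 0.2162, 0.0283]
eef_rot: [0.998, 0.07, 0.0, -0.0]
ft_force: [-1.1, 4.0, 1.0]
width: 0.0439
grip_force: 60.0
```

```bash
python3 -c "
from h import *
s=readout.read_state();print(s['time'],s['ee_pos'],s['ft_force'],s['torque'],s['width'],s['grip_force'])"
```

```text
4.2 [0.62021749 0.21621557 0.02827263] [-1.09294423  4.01721998  1.00330394] [0.91496711 0.12664617 0.02825383] 0.043920515177421744 59.99436683021486
```

Emit:
step_arm:
  deltas:
    - [[0,0,0,0,0,-0.005,0],[0,0,0,0,0,-0.012,0],[0,0,0,0,0,-0.02,0],[0,0,0,0,0,-0.025,0],[0,0,0,0,0,-0.025,0],[0,0,0,0,0,-0.025,0],[0,0,0,0,0,-0.025,0]]

```text
time: 5.08
ee_pos: [0.6201, 0.2154, 0.0527]
eef_rot: [0.998, 0.07, -0.0, 0.0]
ft_force: [-0.6, -0.1, -6.4]
width: 0.0432
grip_force: 60.0
```

```bash
python3 -c "
from h import *
s=readout.read_state();print(s['time'],s['ee_pos'],s['ft_force'],s['torque'],s['width'],s['grip_force'])
c=cams.camera('scene');cv2.imwrite('pics/lift.png',cv2.resize(c['img'][180:370,300:500,::-1],None,fx=3,fy=3))"
```

```text
5.075 [0.62005624 0.21541205 0.05271821] [-0.60177267 -0.07034352 -6.40569747] [ 0.02582497 -0.17187616 -0.02024515] 0.043185146407423845 59.99452404677868
```

View pics/lift.png

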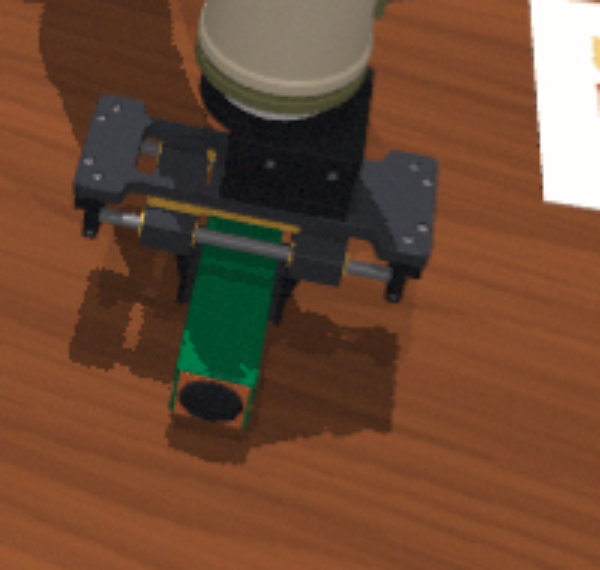

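The sample is gripped level near its middle. The moment τy = -0.17 N m with a 6.4 N load puts the centre of mass about 27 mm toward -x, so the heavy end is the one near the robot. I'll set it down closer in and regrip near the light end with the tool tilted 45°, which will also confirm the sign.

Emit:
step_arm:
  deltas:
    - [[0,0,0,-0.02,0,0,0],[0,0,0,-0.045,0,0,0],[0,0,0,-0.07,0,0,0],[0,0,0,-0.08,0,0.008,0],[0,0,0,-0.08,0,0.016,0],[0,0,0,-0.08,0,0.021,0],[0,0,0,-0.08,0,0.024,0],[0,0,0,-0.08,0,0.024,0],[0,0,0,-0.08,0,0.024,100],[0,0,0,-0.08,0,0.024,100],[0,0,0,-0.08,0,0.024,100],[0,0,0,-0.08,0,0.024,100],[0,0,0,-0.08,0,-0.03,100],[0,0,0,-0.08,0,-0.08,100],[0,0,0,-0.08,0,-0.08,100]]

```text
time: 7.0
ee_pos: [0.5432, 0.2055, 0.1374]
eef_rot: [0.998, 0.07, 0.004, -0.001]
ft_force: [0.4, 0.1, -1.1]
width: 0.0867
grip_force: 0.0
```

```bash
python3 - <<'E'
from h import *
s=readout.read_state();print(s['time'],s['ee_pos'],s['width'])
m=np.array(s['ee_pos'])[:2]; u=np.array([np.cos(np.radians(8)),np.sin(np.radians(8))])
g=np.r_[m+.045*u,.027]; rot=pose(8,-45); z=rot.apply([0,0,1])
f=go(g-.003*z-.13*z,rot); go(g-.003*z,rot,f)
E
```

```text
7.0 [0.54316512 0.20551659 0.13735458] 0.08671531048444865
turn [-0.001 -0.793  0.001] shift [0.1389 0.     0.0173]
turn [0. 0. 0.] shift [-0.    0.    0.13]
```

Emit:
step_arm:
  deltas:
    - [[0,-0.15,0,0.03,0,-0.01,100],[0,-0.3,0,0.06,0,-0.01,100],[0,-0.45,0,0.09,0,0,100],[0,-0.6,0,0.115,0,0.005,100],[0,-0.75,0,0.139,0,0.013,100],[0,-0.785,0,0.139,0,0.013,100],[0,-0.785,0,0.139,0,0.013,100],[0,-0.785,0,0.139,0,0.013,100],[0,-0.785,0,0.139,0,0.013,100],[0,-0.785,0,0.139,0,0.013,100]]

```text
time: 8.25
ee_pos: [0.6967, 0.1892, 0.1807]
eef_rot: [0.964, -0.0, -0.264, -0.022]
ft_force: [0.2, -1.5, -1.8]
width: 0.0872
grip_force: 0.0
```

```bash
python3 - <<'E'
from h import *
s=readout.read_state();print(s['time'],s['ee_pos'],np.round(s['joint_positions'],2))
c=cams.camera('top');cv2.imwrite('pics/tilt.png',cv2.resize(c['img'][130:330,100:330,::-1],None,fx=2.5,fy=2.5))
u=np.array([np.cos(np.radians(8)),np.sin(np.radians(8))])
g=np.r_[np.array([.541,.2045])+.045*u,.027]; rot=pose(8,-45); z=rot.apply([0,0,1])
go(g-.003*z,rot)
E
```

```text
8.25 [0.69669714 0.1892332  0.18068585] [-0.34  1.07  0.33  0.55 -0.43  2.06 -1.78]
turn [-0.126 -0.226 -0.071] shift [-0.0112 -0.0038  0.1719]
```

View pics/tilt.png

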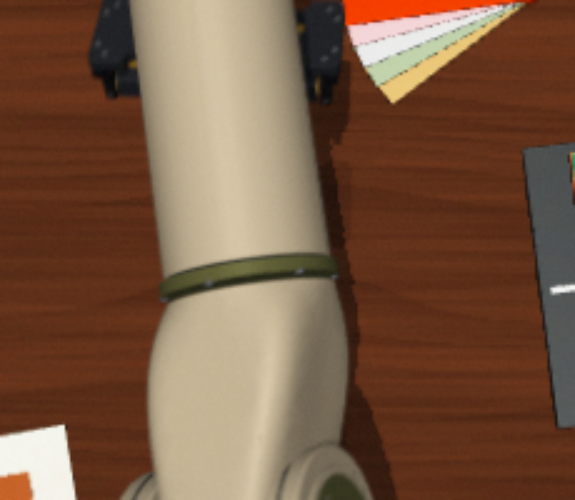

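The inward tilt stopped at the joint 6 limit (2.06), with the hand above and beyond the sample. I'll fit a quick kinematic model to two joint/pose readings to choose a reachable tilt.

```bash
cat >> h.py <<'E'
from scipy.optimize import least_squares
LIM=np.array([[-2.6,2.6],[-.5,2.12],[-1.47,1.34],[.16,2.42],[-1.27,4.41],[.06,2.06],[-2.6,2.6]])
def fk(q,P,S):
    H,L1,L2,h=P; s1,s3,s5,s7,off=S
    Z=lambda a:R.from_euler('z',a); Y=lambda a:R.from_euler('y',a)
    A=Z(s1*q[0])*Y(q[1])*Z(s3*q[2]); p=np.array([0,0,H])+A.apply([0,0,L1])
    A=A*Y(q[3])*Z(s5*q[4]); p=p+A.apply([0,0,L2]); A=A*Y(q[5])*Z(s7*q[6]+off)
    return p+A.apply([0,0,h]),A
E
python3 - <<'E'
from h import *
import itertools
s=readout.read_state()
D=[([1.079,.333,-.065,1.461,.022,1.35,-.088],[.282,-.557,.244],[.973,.232,0,-.001]),(s['joint_positions'],s['ee_pos'],s['eef_rot'])]
res=[]
for S in itertools.product([1,-1],[1,-1],[1,-1],[1,-1],[0,np.pi/2,-np.pi/2,np.pi]):
    e=sum((R.from_quat(o).inv()*fk(q,(0,0,0,0),S)[1]).magnitude() for q,_,o in D)
    f=least_squares(lambda P:np.concatenate([fk(q,P,S)[0]-p for q,p,_ in D]),[.33,.4,.4,.2])
    res.append((e,f.cost**.5,S,f.x.round(3)))
for t in sorted(res,key=lambda t:t[0])[:3]: print(t)
E
```

```text
(0.0021441738913975743, np.float64(0.03724226533475991), (-1, -1, -1, -1, 1.5707963267948966), array([0.204, 0.364, 0.507, 0.2  ]))
(0.5842841770248808, np.float64(0.02034077112417521), (-1, 1, 1, -1, 1.5707963267948966), array([0.325, 0.521, 0.476, 0.457]))
(0.6811266711868442, np.float64(0.05594002110680182), (-1, 1, -1, -1, 1.5707963267948966), array([ 0.051,  0.052,  0.576, -0.237]))
```

```bash
python3 - <<'E'
from h import *
u=np.array([np.cos(np.radians(8)),np.sin(np.radians(8))])
g=np.r_[np.array([.541,.2045])+.045*u,.027]; rot=pose(8,-30); z=rot.apply([0,0,1])
go(g-.103*z,rot)
E
```

```text
turn [-0.115  0.035 -0.087] shift [-0.016  -0.0151  0.0726]
```

Emit:
step_arm:
  deltas:
    - [[-0.06,0.018,-0.044,-0.008,-0.007,0.036,100],[-0.115,0.035,-0.087,-0.016,-0.015,0.072,100],[-0.115,0.035,-0.087,-0.016,-0.015,0.072,100],[-0.115,0.035,-0.087,-0.016,-0.015,0.072,100],[-0.115,0.035,-0.087,-0.016,-0.015,0.072,100]]

```text
time: 8.93
ee_pos: [0.6374, 0.2235, 0.1207]
eef_rot: [0.964, 0.071, -0.256, 0.012]
ft_force: [0.2, -1.0, -0.5]
width: 0.0871
grip_force: 0.0
```

```bash
python3 - <<'E'
from h import *
s=readout.read_state();print(s['time'],s['ee_pos'],s['eef_rot'],np.round(s['joint_positions'],3).tolist())
u=np.array([np.cos(np.radians(8)),np.sin(np.radians(8))])
g=np.r_[np.array([.541,.2045])+.045*u,.027]; rot=pose(8,-30); z=rot.apply([0,0,1])
go(g-.103*z,rot)
for a in(-45,-40,-35): rot=pose(8,a);z=rot.apply([0,0,1]);go(g-.043*z,rot)
E
```

```text
8.925 [0.6374231  0.22351836 0.12070412] [ 0.96391796  0.07129789 -0.25621398  0.01154007] [-0.484, 0.944, 0.297, 0.902, -0.312, 1.839, -1.669]
turn [-0.01  -0.005  0.011] shift [0.0008 0.0055 0.0047]
turn [-0.009 -0.267  0.012] shift [0.0116 0.0062 0.0662]
turn [-0.009 -0.18   0.012] shift [0.0079 0.0062 0.0654]
turn [-0.01  -0.092  0.011] shift [0.0042 0.0061 0.0648]
```

Emit:
step_arm:
  deltas:
    - [[-0.005,-0.08,0.006,0.004,0.003,0.02,100],[-0.009,-0.16,0.011,0.008,0.006,0.04,100],[-0.009,-0.267,0.011,0.0116,0.006,0.066,100],[-0.009,-0.267,0.011,0.0116,0.006,0.066,100],[-0.009,-0.267,0.011,0.0116,0.006,0.066,100]]

```text
time: 9.55
ee_pos: [0.6157, 0.2157, 0.0586]
eef_rot: [0.922, 0.066, -0.381, 0.027]
ft_force: [-0.2, 0.3, -0.2]
width: 0.0873
grip_force: 0.0
```

```bash
python3 - <<'E'
from h import *
s=readout.read_state();print(s['time'],s['ee_pos'],s['eef_rot'],np.round(s['joint_positions'],3).tolist())
u=np.array([np.cos(np.radians(8)),np.sin(np.radians(8))])
g=np.r_[np.array([.541,.2045])+.045*u,.027]
for a in(-45,-40,-35): rot=pose(8,a);z=rot.apply([0,0,1]);go(g-.003*z,rot)
S=(-1,-1,-1,-1,np.pi/2)
D=[([1.079,.333,-.065,1.461,.022,1.35,-.088],[.282,-.557,.244]),([-.34,1.07,.33,.55,-.43,2.06,-1.78],[.6967,.1892,.1807]),([-0.484,0.944,.297,.902,-.312,1.839,-1.669],[.6374,.2235,.1207]),(s['joint_positions'],s['ee_pos'])]
# linear in link offset vectors
A=[];b=[]
for q,p in D:
    rot=[]; Z=lambda a:R.from_euler('z',a); Y=lambda a:R.from_euler('y',a)
    m0=Z(-q[0]); m1=m0*Y(q[1])*Z(-q[2]); m2=m1*Y(q[3])*Z(-q[4]); m3=m2*Y(q[5])
    c=lambda m:m.as_matrix()
    A.append(np.c_[[0,0,1.],c(m0)[:,0],c(m1)[:,[0,2]],c(m2)[:,2],(m1*Y(q[3])).as_matrix()[:,0],c(m3)[:,[0,2]]]); b.append(p)
A=np.vstack(A);b=np.hstack(b)
x,re,rk,sv=np.linalg.lstsq(A,b,rcond=1e-3); print("H,a0,a1,L1,L2,a4,a6,h",x.round(3),rk,sv.round(3),np.abs(A@x-b).max())
E
```

```text
9.55 [0.61571635 0.21573482 0.05857545] [ 0.9220367   0.06564093 -0.38057163  0.02654857] [-0.43, 1.175, 0.258, 0.716, -0.338, 2.05, -1.691]
turn [ 0.001 -0.003  0.002] shift [0.0006 0.0007 0.0409]
turn [0.001 0.085 0.002] shift [0.0004 0.0007 0.0409]
turn [0.001 0.172 0.002] shift [0.0001 0.0007 0.041 ]
H,a0,a1,L1,L2,a4,a6,h [ 0.254  0.401 -0.248 -0.151  0.04   0.156 -0.505 -0.21 ] 8 [3.942 3.912 0.699 0.6   0.5   0.172 0.164 0.024] 0.03220999532774943
```

Emit:
step_arm:
  deltas:
    - [[0,0,0,0,0.001,0.015,100],[0,0,0,0,0.001,0.03,100],[0,0,0,0,0.001,0.041,100],[0,0,0,0,0.001,0.041,100],[0,0,0,0,0.001,0.041,100],[0,0,0,0,0.001,0.041,0],[0,0,0,0,0.001,0.041,0],[0,0,0,0,0.001,0.041,0],[0,0,0,0,0.001,0.041,0],[0,0,0,0,0.001,0.041,0],[0,0,0,0,0.001,0.041,0],[0,0,0,0,0.001,0.041,0],[0,0,0,0,0.001,0.041,0]]
  squeeze: 60

```text
time: 11.18
ee_pos: [0.5859, 0.2108, 0.0281]
eef_rot: [0.921, 0.066, -0.383, 0.027]
ft_force: [-0.1, 0.1, -0.4]
width: 0.0439
grip_force: 60.0
```

```bash
python3 - <<'E'
from h import *
s=readout.read_state();print(s['time'],s['ee_pos'],s['eef_rot'],np.round(s['joint_positions'],3).tolist(),s['ft_force'],s['torque'],s['width'])
print(R.from_quat(s['eef_rot']).inv().apply([0,0,.06]))
E
```

```text
11.175 [0.5858705  0.21084356 0.02809517] [ 0.92118503  0.06573519 -0.38258303  0.02696748] [-0.454, 1.125, 0.252, 0.881, -0.325, 1.943, -1.669] [-0.05224689  0.1372236  -0.41964016] [ 0.15603911 -0.98464564 -0.00373677] 0.04391768875931023
[-4.25042971e-02 -3.68557044e-05 -4.23483574e-02]
```

Emit:
step_arm:
  deltas:
    - [[0,0,0,-0.005,0,-0.005,0],[0,0,0,-0.012,0,-0.012,0],[0,0,0,-0.021,0,-0.021,0],[0,0,0,-0.032,0,-0.032,0],[0,0,0,-0.042,0,-0.042,0],[0,0,0,-0.042,0,-0.042,0],[0,0,0,-0.042,0,-0.042,0],[0,0,0,-0.042,0,-0.042,0]]

```text
time: 12.18
ee_pos: [0.5857, 0.2108, 0.0868]
eef_rot: [0.921, 0.066, -0.383, 0.027]
ft_force: [-0.2, -0.2, -6.6]
width: 0.0437
grip_force: 60.0
```

```bash
python3 - <<'E'
from h import *
s=readout.read_state();print(s['time'],s['ee_pos'],s['eef_rot'],np.round(s['joint_positions'],3).tolist(),s['ft_force'],s['torque'],s['width'])
c=cams.camera('scene');cv2.imwrite('pics/lift2.png',cv2.resize(c['img'][140:360,280:500,::-1],None,fx=2.6,fy=2.6))
E
```

```text
12.175 [0.58569193 0.21075255 0.0868414 ] [ 0.92098005  0.06566998 -0.38308051  0.02706511] [-0.453, 1.062, 0.252, 0.869, -0.317, 2.017, -1.683] [-0.18045486 -0.20189178 -6.61437782] [ 0.41367916 -2.32957535  0.02238698] 0.043655917078421626
```

View pics/lift2.png

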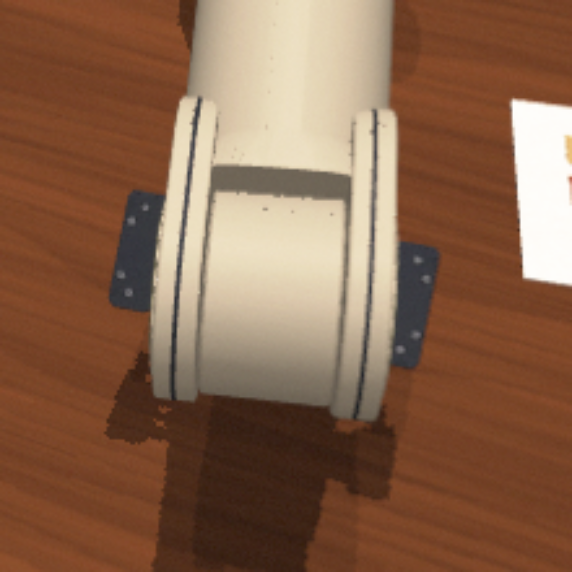

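```bash
python3 - <<'E'
from h import *
def tgt(g,rot): return np.array(g)-.003*rot.apply([0,0,1]),rot
A=go(*tgt([.52,.08,.37],pose(15,0)))
P=np.array([.536,-.3095])-.004*np.array([np.cos(np.radians(30)),.5])
B=go(*tgt([*P,.37],pose(30,45)),A)
E
```

```text
turn [-0.048  0.787 -0.113] shift [-0.2619  0.12   -0.1425]
turn [ 0.103  0.781 -0.248] shift [-0.0913  0.382   0.0009]
```

Emit:
step_arm:
  deltas:
    - [[0,0.03,0,-0.03,0,-0.025,0],[-0.003,0.1,-0.006,-0.07,0.008,-0.055,0],[-0.007,0.19,-0.018,-0.11,0.02,-0.08,0],[-0.014,0.3,-0.032,-0.15,0.035,-0.1,0],[-0.02,0.42,-0.05,-0.185,0.053,-0.118,0],[-0.029,0.53,-0.07,-0.215,0.073,-0.13,0],[-0.037,0.64,-0.087,-0.237,0.092,-0.138,0],[-0.044,0.73,-0.102,-0.253,0.108,-0.142,0],[-0.048,0.787,-0.113,-0.262,0.12,-0.1425,0],[-0.048,0.787,-0.113,-0.262,0.12,-0.1425,0],[-0.048,0.787,-0.113,-0.262,0.12,-0.1425,0]]

```text
time: 13.6
ee_pos: [0.5194, 0.0805, 0.3729]
eef_rot: [0.991, 0.131, -0.001, 0.0]
ft_force: [-0.1, -0.2, -7.0]
width: 0.0437
grip_force: 60.0
```

```bash
python3 - <<'E'
from h import *
s=readout.read_state();print(s['time'],s['ee_pos'],np.round(s['joint_positions'],3).tolist(),s['ft_force'],s['torque'],s['width'])
def tgt(g,rot): return np.array(g)-.003*rot.apply([0,0,1]),rot
P=np.array([.536,-.3095])-.004*np.array([np.cos(np.radians(30)),.5])
B=go(*tgt([*P,.37],pose(30,45)))
E
```

```text
13.6 [0.51935201 0.08054704 0.37293074] [-0.539, 0.066, 0.319, 1.515, -0.021, 1.566, -1.529] [-0.09588006 -0.19371763 -7.00312467] [ 0.13019165 -0.24865063  0.03826975] 0.04368708968032279
turn [ 0.102  0.783 -0.248] shift [-0.091   0.3826  0.0009]
```

Emit:
step_arm:
  deltas:
    - [[0.005,0.04,-0.012,-0.004,0.015,0,0],[0.012,0.1,-0.03,-0.011,0.045,0,0],[0.022,0.17,-0.053,-0.02,0.083,0,0],[0.033,0.25,-0.08,-0.029,0.122,0,0],[0.044,0.34,-0.107,-0.039,0.165,0,0],[0.055,0.43,-0.135,-0.05,0.21,0,0],[0.067,0.52,-0.163,-0.061,0.255,0,0],[0.079,0.61,-0.192,-0.071,0.3,0,0],[0.09,0.69,-0.218,-0.08,0.338,0,0],[0.098,0.75,-0.238,-0.087,0.367,0.001,0],[0.102,0.783,-0.248,-0.091,0.382,0.001,0],[0.102,0.783,-0.248,-0.091,0.382,0.001,0],[0.102,0.783,-0.248,-0.091,0.382,0.001,0],[0.102,0.783,-0.248,-0.091,0.382,0.001,0]]

```text
time: 15.35
ee_pos: [0.5314, -0.3113, 0.3729]
eef_rot: [0.892, 0.24, 0.371, -0.099]
ft_force: [-0.7, 0.4, -6.2]
width: 0.0438
grip_force: 60.0
```

```bash
python3 - <<'E'
from h import *
s=readout.read_state();print(s['time'],s['ee_pos'],s['eef_rot'],np.round(s['joint_positions'],3).tolist(),s['ft_force'],s['torque'],s['width'])
def tgt(g,rot): return np.array(g)-.003*rot.apply([0,0,1]),rot
P=np.array([.536,-.3095])-.004*np.array([np.cos(np.radians(30)),.5])
B=go(*tgt([*P,.37],pose(30,45))); go(*tgt([*P,.174],pose(30,45)))
c=cams.camera('scene');cv2.imwrite('pics/above.png',cv2.resize(c['img'][20:270,40:340,::-1],None,fx=2.4,fy=2.4))
E
```

```text
15.35 [ 0.53138747 -0.31132714  0.37286302] [ 0.89165048  0.23996163  0.37087289 -0.09915209] [-0.136, 0.199, 1.113, 1.683, -0.983, 1.402, 0.114] [-0.70926488  0.41400908 -6.20435849] [-0.87484625  1.56861914 -0.00503389] 0.043846441378980784
turn [-0.    -0.003  0.002] shift [-0.0014  0.0007 -0.0003]
turn [-0.    -0.003  0.002] shift [-0.1403  0.0005  0.1379]
```

View pics/above.png

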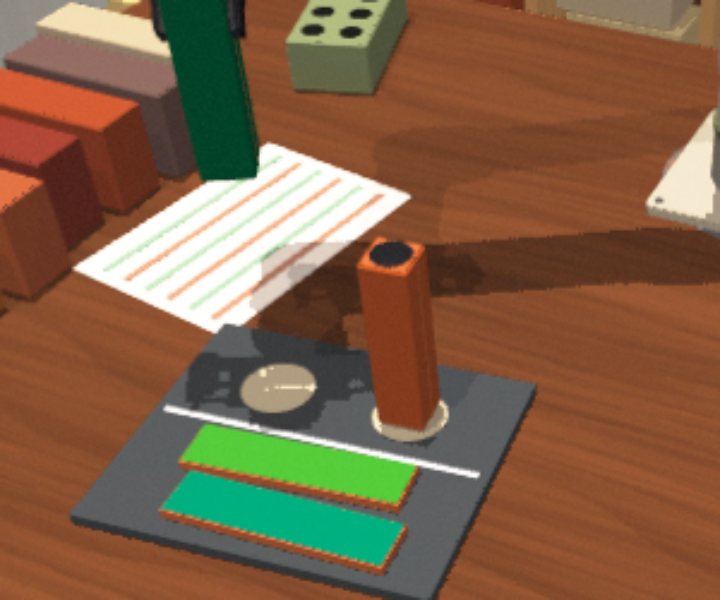

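The sample hangs nearly vertical, with its lower end at crop (230,178) above the empty pad, and nothing on the board has moved. Next I'll descend.

Emit:
step_arm:
  deltas:
    - [[0,0,0,-0.012,0,0.01,0],[0,0,0,-0.032,0,0.03,0],[0,0,0,-0.055,0,0.053,0],[0,0,0,-0.077,0,0.075,0],[0,0,0,-0.097,0,0.095,0],[0,0,0,-0.112,0,0.11,0],[0,0,0,-0.122,0,0.12,0],[0,0,0,-0.125,0,0.123,0],[0,0,0,-0.125,0,0.123,0],[0,0,0,-0.125,0,0.123,0]]

```text
time: 16.65
ee_pos: [0.5305, -0.3136, 0.1983]
eef_rot: [0.892, 0.239, 0.372, -0.098]
ft_force: [0.1, 0.3, -6.1]
width: 0.0436
grip_force: 60.0
```

```bash
python3 - <<'E'
from h import *
s=readout.read_state();print(s['time'],s['ee_pos'],np.round(s['joint_positions'],3).tolist(),s['ft_force'],s['width'])
def tgt(g,rot): return np.array(g)-.003*rot.apply([0,0,1]),rot
P=np.array([.536,-.3095])-.004*np.array([np.cos(np.radians(30)),.5])
go(*tgt([*P,.154],pose(30,45)))
c=cams.camera('scene');cv2.imwrite('pics/near.png',cv2.resize(c['img'][80:270,60:300,::-1],None,fx=3,fy=3))
np.save('near.npy',c['img'])
# edge angle: green sample contour, fit left/right edges
g=blob(c['img'],(65,120,20),(90,255,255),(110,60,200,205)).reshape(-1,2)
print(cv2.boundingRect(g),cv2.minAreaRect(g))
for y in range(90,195,8):
    xs=g[g[:,1]==y,0]
    if len(xs): print(y,xs.min(),xs.max())
E
```

```text
16.65 [ 0.53045585 -0.31357834  0.19825641] [0.035, 0.411, 0.967, 1.889, -1.216, 1.283, 0.464] [ 0.14141557  0.25981715 -6.06141507] 0.04357933590204063
turn [ 0.002 -0.003  0.002] shift [-0.0294 -0.0009  0.0302]
(124, 92, 37, 76) ((142.86166381835938, 129.22210693359375), (78.5242919921875, 25.714859008789062), 78.46537780761719)
98 124 148
106 125 150
114 128 150
122 130 152
130 132 154
138 134 155
146 136 157
154 138 158
162 139 160
```

View pics/near.png

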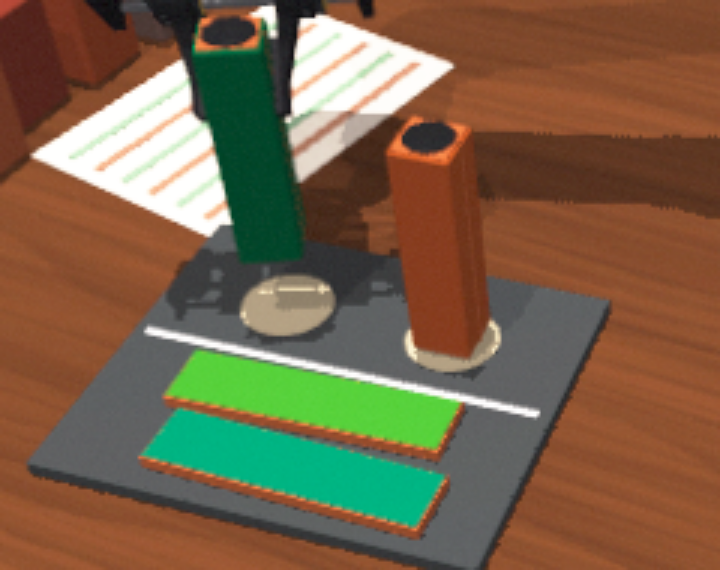

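The sample's top foot centre is at crop (231,30), its lower edge runs from (240,261) to (302,259), and the pad centre is at (288,305). I'll check verticality against a projected vertical line.

```bash
cat >> h.py <<'E'
def proj(c,X):
    K=np.array([[c["fx"],0,c["cx"]],[0,c["fy"],c["cy"]],[0,0,1.]])
    M=R.from_quat(c["rotation"]).as_matrix(); v=(np.array(X)-np.array(c["origin"]))@M*[1,-1,-1]
    return cv2.projectPoints(v,np.zeros(3),np.zeros(3),K,np.array([c["k1"],0,0,0,0.]))[0].reshape(-1,2)
E
python3 - <<'E'
from h import *
c=cams.camera('scene')
s=readout.read_state(); rot=R.from_quat(s['eef_rot']); g=np.array(s['ee_pos'])+.003*rot.apply([0,0,1])
up=rot.apply(R.from_euler('y',45,degrees=True).inv().apply([0,0,-1])); b=rot.apply(R.from_euler('y',-45,degrees=True).apply([1,0,0]))
print("up",up.round(3),b.round(3),g.round(4))
u=np.array([np.cos(np.radians(30)),.5,0]); yv=np.array([-.5,np.cos(np.radians(30)),0]); zz=np.array([0,0,1.])
C=g+.004*u   # axis point at grip height
for n,dz in(("top",.042),("bot",-.128)):
    print(n,proj(c,[C+dz*zz]+[C+dz*zz+.022*(i*u+j*yv) for i,j in((-1,-1),(-1,1),(1,1),(1,-1))]).round(1).tolist())
im=c['img']; gm=cv2.inRange(cv2.cvtColor(im,cv2.COLOR_RGB2HSV),(65,120,20),(95,255,255)); 
m=cv2.inRange(im[85:105,118:160],(0,0,0),(45,45,45)); print(cv2.connectedComponentsWithStats(m)[2:])
E
```

```text
up [-0.004  0.     1.   ] [0.866 0.5   0.003] [ 0.5323 -0.3124  0.196 ]
top [[135.8, 90.2], [125.1, 84.7], [148.3, 83.5], [146.7, 95.8], [122.8, 97.1]]
bot [[150.9, 160.2], [141.2, 154.5], [161.9, 153.2], [160.8, 166.1], [139.6, 167.5]]
(array([[  0,   0,  42,  20, 617],
       [  0,   0,  10,  20,  88],
       [ 35,   0,   7,  20,  99],
       [ 13,   2,   3,   3,   5],
       [ 16,   2,   8,   5,  16],
       [ 24,   3,   3,   5,   6],
       [ 10,   5,   1,   2,   2],
       [ 12,   6,   2,   1,   2],
       [ 11,   8,   4,   2,   4],
       [ 20,   9,   1,   1,   1]], dtype=int32), array([[20.34359806, 10.45867099],
       [ 3.625     ,  6.27272727],
       [37.37373737,  8.12121212],
       [14.2       ,  2.8       ],
       [19.5       ,  3.8125    ],
       [25.16666667,  4.83333333],
       [10.        ,  5.5       ],
       [12.5       ,  6.        ],
       [12.5       ,  8.75      ],
       [20.        ,  9.        ]]))
```

The projection matches: bottom corners agree within about 1 px and the top within about 2 px, so it is vertical, did not slip and is over the pad. The foot is about 52 mm above the board.

Emit:
step_arm:
  deltas:
    - [[0,0,0,-0.006,0,0.006,0],[0,0,0,-0.013,0,0.013,0],[0,0,0,-0.02,0,0.02,0],[0,0,0,-0.026,-0.001,0.026,0],[0,0,0,-0.03,-0.001,0.03,0],[0,0,0,-0.032,-0.001,0.032,0],[0,0,0,-0.032,-0.001,0.032,0],[0,0,0,-0.032,-0.001,0.032,0],[0,0,0,-0.032,-0.001,0.032,0]]

```text
time: 17.88
ee_pos: [0.53, -0.3125, 0.1523]
eef_rot: [0.892, 0.239, 0.371, -0.098]
ft_force: [0.3, 0.0, -6.7]
width: 0.0433
grip_force: 60.0
```

Emit:
step_arm:
  deltas:
    - [[0,0,0,-0.0007,0,0.0007,0],[0,0,0,-0.0014,0,0.0014,0],[0,0,0,-0.0021,0,0.0021,0],[0,0,0,-0.0021,0,0.0021,0]]

```text
time: 18.38
ee_pos: [0.5298, -0.3124, 0.149]
eef_rot: [0.892, 0.239, 0.371, -0.099]
ft_force: [0.1, 0.6, -6.1]
width: 0.0435
grip_force: 60.0
```

Emit:
step_arm:
  deltas:
    - [[0,0,0,-0.0005,0,0.0005,0],[0,0,0,-0.001,0,0.001,0],[0,0,0,-0.0014,0,0.0014,0],[0,0,0,-0.0014,0,0.0014,0]]

```text
time: 18.88
ee_pos: [0.5298, -0.3124, 0.1471]
eef_rot: [0.892, 0.239, 0.371, -0.099]
ft_force: [0.2, -0.9, -6.7]
width: 0.0435
grip_force: 60.0
```

Emit:
step_arm:
  deltas:
    - [[0,0,0,-0.0004,0,0.0004,0],[0,0,0,-0.0007,0,0.0007,0],[0,0,0,-0.0007,0,0.0007,0]]

```text
time: 19.25
ee_pos: [0.5298, -0.3124, 0.1461]
eef_rot: [0.892, 0.239, 0.371, -0.099]
ft_force: [-0.0, 0.1, -6.9]
width: 0.0436
grip_force: 60.0
```

Emit:
step_arm:
  deltas:
    - [[0,0,0,-0.0004,0,0.0004,0],[0,0,0,-0.0007,0,0.0007,0],[0,0,0,-0.0007,0,0.0007,0]]

```text
time: 19.62
ee_pos: [0.5298, -0.3125, 0.1451]
eef_rot: [0.892, 0.239, 0.371, -0.099]
ft_force: [-0.1, -0.2, -5.4]
width: 0.0433
grip_force: 60.0
```

Emit:
step_arm:
  deltas:
    - [[0,0,0,-0.0004,0,0.0004,0],[0,0,0,-0.0006,0,0.0006,0],[0,0,0,-0.0006,0,0.0006,0]]

```text
time: 20.0
ee_pos: [0.53, -0.3125, 0.1449]
eef_rot: [0.892, 0.239, 0.372, -0.099]
ft_force: [-3.0, 1.6, 2.4]
width: 0.0433
grip_force: 60.0
```

Emit:
step_arm:
  deltas:
    - [[0,0,0,0.0003,0,-0.0003,0],[0,0,0,0.0003,0,-0.0003,0],[0,0,0,0.0003,0,-0.0003,0],[0,0,0,0.0003,0,-0.0003,0]]
  squeeze: 8

```text
time: 20.5
ee_pos: [0.5301, -0.3124, 0.145]
eef_rot: [0.892, 0.239, 0.371, -0.099]
ft_force: [-0.2, 0.2, 0.2]
width: 0.0442
grip_force: 8.0
```

Emit:
step_arm:
  deltas:
    - [[0,0,0,0,0,0,51],[0,0,0,0,0,0,52],[0,0,0,0,0,0,53],[0,0,0,0,0,0,55],[0,0,0,0,0,0,57],[0,0,0,0,0,0,60],[0,0,0,0,0,0,65],[0,0,0,0,0,0,72],[0,0,0,0,0,0,80],[0,0,0,0,0,0,90],[0,0,0,0,0,0,90],[0,0,0,0,0,0,90]]
  squeeze: 3

```text
time: 22.0
ee_pos: [0.5299, -0.3124, 0.1447]
eef_rot: [0.892, 0.239, 0.371, -0.099]
ft_force: [-0.5, -0.0, 0.2]
width: 0.0778
grip_force: 0.0
```

```bash
python3 - <<'E'
from h import *
c=cams.camera('scene');cv2.imwrite('pics/rel.png',cv2.resize(c['img'][80:270,60:300,::-1],None,fx=3,fy=3))
E
```

```text
(no output)
```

View pics/rel.png

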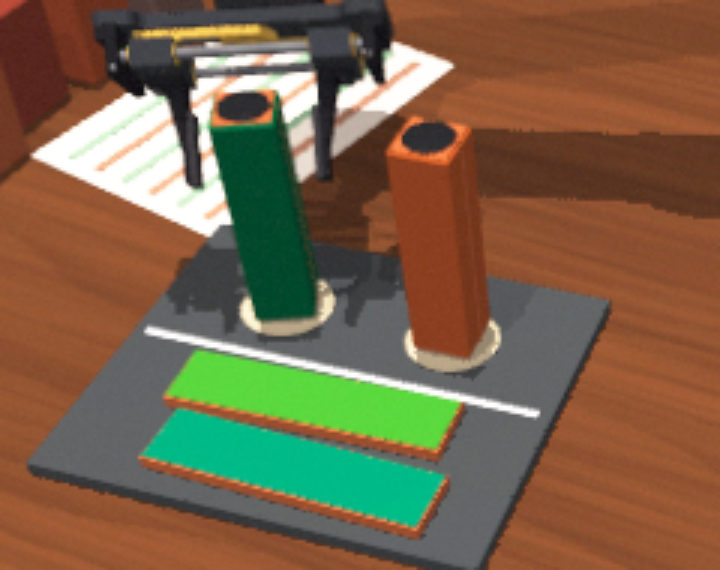

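The green sample stands free on its pad (base at about (285,315), top foot at (245,107)) with the fingers clear on both sides. Now I'll back straight out along the tool.

Emit:
step_arm:
  deltas:
    - [[0,0,0,0,0,-0.008,90],[0,0,0,0,0,-0.02,90],[0,0,0,0,0,-0.035,90],[0,0,0,0,0,-0.055,90],[0,0,0,0,0,-0.075,90],[0,0,0,0,0,-0.095,90],[0,0,0,0,0,-0.11,90],[0,0,0,0,0,-0.12,90],[0,0,0,0,0,-0.12,90],[0,0,0,0,0,-0.12,90],[0,0,0,0,0,-0.12,90],[0,0,0,0,0,-0.12,90],[0,0,0,0,0,-0.12,90],[0,0,0,0,0,-0.12,90],[0,0,0,0,0,-0.12,90],[0,0,0,0,0,-0.12,90]]

```text
time: 24.05
ee_pos: [0.4561, -0.3548, 0.2294]
eef_rot: [0.892, 0.239, 0.371, -0.099]
ft_force: [-1.1, -0.1, 0.4]
width: 0.0781
grip_force: 0.0
```

```bash
python3 - <<'E'
from h import *
c=cams.camera('scene');cv2.imwrite('pics/end.png',cv2.resize(c['img'][60:270,40:320,::-1],None,fx=2.5,fy=2.5))
s=readout.read_state();print(s['time'],s['ee_pos'],s['ft_force'])
E
```

```text
24.1 [ 0.45608823 -0.35481069  0.22938344] [ 0.85019837  0.03309401 -0.76005319]
```

View pics/end.png

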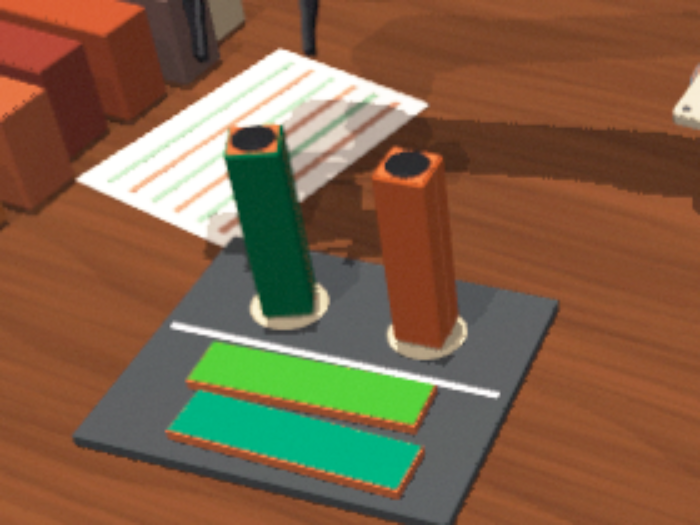

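The sample is upright and centred on its pad (base at about (290,305)), the neighbour and tiles are unmoved, and the gripper is clear. I'll let any rocking settle, then hand in.

Emit:
step_arm:
  deltas:
    - [[0,0,0,0,0,0,90],[0,0,0,0,0,0,90],[0,0,0,0,0,0,90],[0,0,0,0,0,0,90],[0,0,0,0,0,0,90],[0,0,0,0,0,0,90],[0,0,0,0,0,0,90],[0,0,0,0,0,0,90],[0,0,0,0,0,0,90],[0,0,0,0,0,0,90],[0,0,0,0,0,0,90],[0,0,0,0,0,0,90],[0,0,0,0,0,0,90],[0,0,0,0,0,0,90],[0,0,0,0,0,0,90],[0,0,0,0,0,0,90]]

```text
time: 26.1
ee_pos: [0.4561, -0.3548, 0.2294]
eef_rot: [0.892, 0.239, 0.371, -0.099]
ft_force: [-0.1, 0.5, -0.0]
width: 0.0784
grip_force: 0.0
```

```bash
python3 -c "
from bench import r
print(r.close_job())"
```

```text
the job is handed in; nothing more can be done
None
```

I handed the job in at 26 s of robot time with the green sample standing free, heavy end down, on the empty pad, and the neighbour and tiles unmoved in the last picture; the hand-in call returned no verdict.

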